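# Scoop the large bun feet into the carton

## Robot

A 7-joint arm with a two-finger parallel gripper is mounted at the origin on a cart in front of the work surface, level with it; the furniture and walls round the work are solid. World frame = base frame: x ahead of the robot, y to its left, z up, the work surface at z = 0. Lengths are in m, angles in rad, forces in N, time in s.
With the tool pointing down it reaches from about 0.425 to 0.875 m from the base axis. Payload 4.7 kg.
Tool frame: the origin (TCP) lies on the front face of the gripper's body, between the roots of the fingers; the fingertips stand 73 mm ahead of it and the grasp point (between the pads) lies 54 mm ahead of it (env.tips_ahead is the distance from the TCP to the fingertips, in m); z points along the fingers, y is the line along which they close (so a half turn about z gives the same grasp; the last joint's range is limited). The gripper opens to 85 mm and grips with 20 to 120 N. Pads are 22 mm wide; open, the fingers measure 114 mm over their backs; the gripper's body (76 mm by 85 mm) begins 54 mm behind the grasp point. The pads swing forward as they close: fully open they stand 13 mm farther back than shut.
Start: joints at [1.334, 0.321, -0.07, 1.45, 0.023, 1.371, -0.057], TCP at [0.161, -0.63, 0.304] pointing down, gripper open.
Joint ranges: [-2.86, 2.86], [-0.3, 2.09], [-1.38, 1.24], [0.06, 2.45], [-1.56, 4.7], [0.09, 2.05], [-2.69, 2.69]. Speed limits (rad/s): [2.57, 2.57, 3.14, 3.14, 3.14, 3.14, 3.14].

## Interface

Orientations are given as a unit quaternion [x, y, z, w].
In Python, from cell import env gives the robot as it stands.
- The arm moves only by the shell command python3 shift.py 'ROWS' [OPENING] [FORCE]. ROWS is a JSON list of rows, 1 to 8 of them, each of 6 numbers: dx, dy, dz in m, then a rotation vector rx, ry, rz in rad; each row is the pose to reach, as a shift and turn from the pose commanded when the command began, along the tool's axes at that moment; what a row does not reach only later rows make up. A row lasts 1/12 s, in which the tool goes at most 0.0417 m and 0.125 rad, less where a joint would pass 70% of its speed; a pose out of reach is approached as far as the arm can. OPENING is the finger opening in m, set as the command begins (- or left out keeps the last). The fingers move at their own pace and stop on an object; FORCE is the grip in N (left out, the last holds). Time passes only in rows, so rows that do not move let the fingers close. It prints the time, the measured TCP pose, the force, the opening and the grip force at its end.
- env.get_obs(): the state, without advancing time (a new reading comes with each control period).
- env.grab_frame(name): name is "side" or "top"; returns a dict with "color" (384x512x3 uint8, red, green, blue), "z_map" (384x512 float32, m along the optical axis (not along the pixel's ray), 0 where there is no reading), "fx", "fy", "cx", "cy" (pixels), "R" (3x3) and "t" (3): a world point X has camera coordinates R X + t. Camera axes: x right, y down, z forward; pixel columns grow to the right and rows downward; lengths in m; the calibration is good to about 2 mm. A picture is of the moment at which its call begins.
- env.job_done(): hands the job in; it is judged then, once.
The state is a dict: "clock": time; "joint_pos": joint angles; "joint_vel": joint speeds; "effort": joint torques, N m; "ee_pos": TCP position; "ee_rot": TCP orientation; "contact_force": force on the tool from outside, world axes, zero at the start; "wrist_torque": the same for the moment, N m; "width": finger opening in m; "gripper_force": force on a finger pad.
Only numpy, scipy, OpenCV 4.12 (cv2) and the standard library are available. Lean on these libraries where they do the work, as an engineer would, in place of code of your own. Each camera call takes 0.05 s, during which the arm holds its last target. There are 200 camera calls.

## Task

Two trays of wooden furniture feet stand on the counter, one of large feet and one of small. With the scoop, held by its handle, scoop a load of at least two of the large feet out of their tray and tip it into the open carton, without touching any foot with the gripper, leaving no foot lying on the counter and leaving the small feet in their tray. Then set the scoop down upright on the bare counter, clear of trays and carton, and leave the other things on the counter where they are.

Things in the scene. Friction and masses are not known exactly. Their poses are not given: they have to be found in the camera images.
- scoop: loose aluminium hand scoop, 0.2 kg, standing on its flat pan. Origin under the pan's centre; open mouth along its own -x. Pan 100 long (x -50 to 50) x 112 wide, floor 2.5 thick, 3 mm side walls sloping from 14 high at the mouth to 50 at the rear (inside 106 wide). A steel post at the rear (x = 52) carries the handle, which runs forward over the pan. Varnished feet slide off it at 25 degrees
- scoop_grip (a point): middle of the scoop's wooden handle, 105 mm above the pan's underside over the pan's centre; the handle is a level bar along the scoop's x, 92 long, 20 thick (y), 26 high, with 89 mm of free space below it down to the pan
- scoop_lip (a point): middle of the scoop's front lip, on its underside (50 mm ahead of the origin along -x)
- tray_large: fixed open grey tray with the four large feet in its near half (-x); outside 270 (x) x 146 (y) x 42 high, walls and floor 5 mm, so inside 260 x 136, floor at z = 5; the far half (x > 0) is empty. Origin centre of underside, x along its length away from the robot; a blank white plate on its near end. The other tray is identical, only the feet differ
- tray_small: fixed open grey tray with the four small feet in its near half (-x); outside 270 (x) x 146 (y) x 42 high, walls and floor 5 mm, so inside 260 x 136, floor at z = 5; the far half (x > 0) is empty. Origin centre of underside, x along its length away from the robot; a blank white plate on its near end. The other tray is identical, only the feet differ
- carton: fixed open cardboard box, empty, flaps folded down outside; 190 (x) x 160 (y) x 90 high (about 200 x 170 over the flaps), walls and floor 4 mm, so inside 182 x 152. Origin centre of its underside
- large_0: large wooden bun foot (squat turned furniture foot, rounded belly), 44 mm across, 36 mm high, flat top and underside; origin at its centre, z along its turning axis, about 35 g
- large_1: large wooden bun foot (squat turned furniture foot, rounded belly), 44 mm across, 36 mm high, flat top and underside; origin at its centre, z along its turning axis, about 35 g
- large_2: large wooden bun foot (squat turned furniture foot, rounded belly), 44 mm across, 36 mm high, flat top and underside; origin at its centre, z along its turning axis, about 35 g
- large_3: large wooden bun foot (squat turned furniture foot, rounded belly), 44 mm across, 36 mm high, flat top and underside; origin at its centre, z along its turning axis, about 35 g
- small_0: small wooden bun foot (squat turned furniture foot, rounded belly), 30 mm across, 25 mm high, flat top and underside; origin at its centre, z along its turning axis, about 11 g
- small_1: small wooden bun foot (squat turned furniture foot, rounded belly), 30 mm across, 25 mm high, flat top and underside; origin at its centre, z along its turning axis, about 11 g
- small_2: small wooden bun foot (squat turned furniture foot, rounded belly), 30 mm across, 25 mm high, flat top and underside; origin at its centre, z along its turning axis, about 11 g
- small_3: small wooden bun foot (squat turned furniture foot, rounded belly), 30 mm across, 25 mm high, flat top and underside; origin at its centre, z along its turning axis, about 11 g
- kraft_box: bystander: loose small brown carton, 88 x 52 x 62 mm, standing behind the work; origin centre of its underside
- door_stop: bystander: loose round brass and rubber door stop, 68 mm across, 39 high, behind the work; origin centre of its underside
- price_stand: fixed leaning card holder, 110 (x) x 50 (y) x 80 mm high, standing to the left of the middle; an obstacle. Origin under its middle
- tube: bystander: loose lying glue tube, 130 x 40 x 29 mm, near the counter's front edge on the left; origin centre of its underside

How it is judged:
By the outcome, as a careful person would: the job done as asked, in the order asked, and still so for the second after the job is handed in, with the robot touching nothing.
It also fails if it takes over 64 s, if anything falls off the work surface, if the arm or the gripper's body presses on something with over 40 N, if the wrist force passes 120 N, or if a joint passes its speed limit or range.

## Working session

There is one attempt and no reset: what is moved stays moved. The work goes in short steps, Python scripts to look and compute and a shell command to move; the robot and the scene stay as the last step left them, time stands still between calls to the robot, and variables do not carry over. Pictures are saved under pics/ and viewed, at most 10 in all, crops included, and the job is handed in when it is done.

```bash
ls; mkdir -p pics; python3 - <<'E'
from cell import env
import cv2
for n in("top","side"):
    f=env.grab_frame(n); cv2.imwrite(f"pics/{n}0.png",f["color"][...,::-1])
    print(n,f["fx"],f["cx"],f["cy"],f["R"].round(3).tolist(),f["t"])
o=env.get_obs();print(o["clock"],o["ee_pos"],o["ee_rot"],o["width"])
E
```

```text
cell.py
pics
shift.py
top 420.6969193230715 254.60301501042042 193.85438936818315 [[0.015, -1.0, 0.026], [-0.991, -0.018, -0.133], [0.134, -0.024, -0.991]] [-0.06759648  0.49448386  1.26250551]
side 466.3275666238927 247.4699753428037 198.25392105284135 [[0.98, -0.201, 0.019], [-0.107, -0.598, -0.794], [0.171, 0.776, -0.607]] [-0.48793041  0.09925268  1.53962973]
0.1 [ 0.16115503 -0.62931745  0.3029153 ] [ 9.92147524e-01  1.25069985e-01 -1.71459371e-04 -8.71533547e-04] 0.08541996503825847
```
View pics/top0.png

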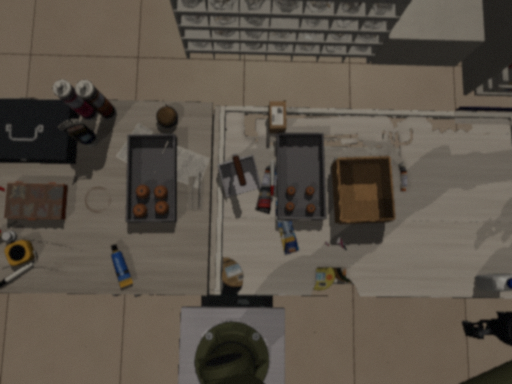

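View pics/side0.png

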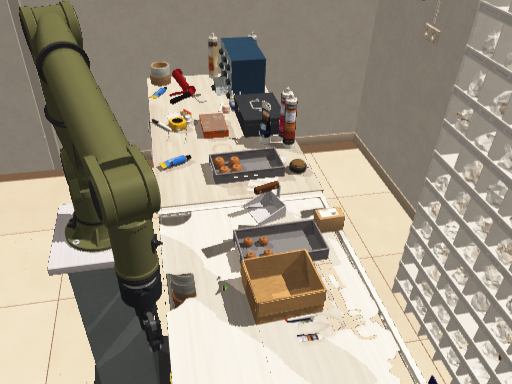

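The top view shows the large-feet tray on the left (about px 152,178), the scoop in the middle (238,175), the small tray at (300,175), and the carton at (363,190). The side view agrees with this. Next I'll measure positions from depth.

```bash
cat > h.py <<'E'
from cell import env
import numpy as np, cv2
from scipy.spatial.transform import Rotation as Ro
def cloud(n):
    f=env.grab_frame(n); z=f["z_map"]; v,u=np.mgrid[:384,:512]
    P=np.stack([(u-f["cx"])/f["fx"]*z,(v-f["cy"])/f["fy"]*z,z],-1)
    W=(P-f["t"])@f["R"]; W[z==0]=np.nan
    return f,W
def pose():
    o=env.get_obs(); return np.array(o["ee_pos"]),Ro.from_quat(o["ee_rot"])
E
python3 - <<'E'
from h import *
cl={}
for n in("top","side"):
    f,W=cloud(n); np.savez(f"{n}.npz",W=W,c=f["color"]); cl[n]=(f,W)
f,W=cl["top"]
# orthographic height map from both clouds, 2mm/px: x 0.3..1.0 , y -0.5..0.5
out=[]
for n in cl:
    f,W=cl[n]; p=W.reshape(-1,3); c=f["color"].reshape(-1,3)
    m=(p[:,0]>.3)&(p[:,0]<.95)&(abs(p[:,1])<.45)&(p[:,2]<.3)&(p[:,2]>-.05)
    t=m&(abs(p[:,2])<.01); print(n,"counter z med",np.median(p[t,2]), 'left',np.median(p[t&(p[:,1]>.1),2]),'right',np.median(p[t&(p[:,1]<-.0),2]))
f,W=cl["top"]; cr=f["color"][90:290,110:420][...,::-1]
cv2.imwrite("pics/crop.png",cv2.convertScaleAbs(cv2.resize(cr,None,fx=2.58,fy=2.58,interpolation=cv2.INTER_CUBIC),alpha=1.6))
def show(a,b,c,d,zlo,zhi,n):
    W=cl[n][1];m=(W[...,0]>a)&(W[...,0]<b)&(W[...,1]>c)&(W[...,1]<d)&(W[...,2]>zlo)&(W[...,2]<zhi);return W[m]
for u,v in((127,135),(176,135),(176,222),(127,222),(143,189),(161,189),(140,208),(161,208),(237,160),(243,184),(222,165),(252,158),(260,186),(232,195),(275,135),(324,135),(324,218),(277,218),(335,157),(390,157),(394,221),(340,221),(231,268)):
    print((u,v),W[v,u].round(3))
E
```

```text
top counter z med 0.0007682440267716147 left 0.00045916136110418543 right 0.0012809648042045514
side counter z med -0.00046278491826456415 left -0.0011948661315153326 right -4.3190815461745104e-05
(127, 135) [0.67  0.338 0.045]
(176, 135) [ 0.687  0.195 -0.004]
(176, 222) [ 0.407  0.184 -0.   ]
(127, 222) [nan nan nan]
(143, 189) [0.503 0.281 0.041]
(161, 189) [0.504 0.226 0.045]
(140, 208) [0.445 0.287 0.042]
(161, 208) [0.446 0.224 0.04 ]
(237, 160) [ 0.583 -0.005  0.117]
(243, 184) [ 0.514 -0.024  0.11 ]
(222, 165) [0.586 0.044 0.022]
(252, 158) [ 0.605 -0.049  0.05 ]
(260, 186) [ 0.523 -0.076  0.018]
(232, 195) [0.495 0.011 0.001]
(275, 135) [ 0.692 -0.123  0.003]
(324, 135) [ 0.964 -0.464 -0.944]
(324, 218) [ 0.423 -0.271  0.05 ]
(277, 218) [ 0.424 -0.131  0.01 ]
(335, 157) [ 0.669 -0.36  -0.196]
(390, 157) [ 0.608 -0.465  0.086]
(394, 221) [ 0.422 -0.503 -0.003]
(340, 221) [ 0.413 -0.314  0.073]
(231, 268) [ 0.265  0.011 -0.08 ]
```

View pics/crop.png

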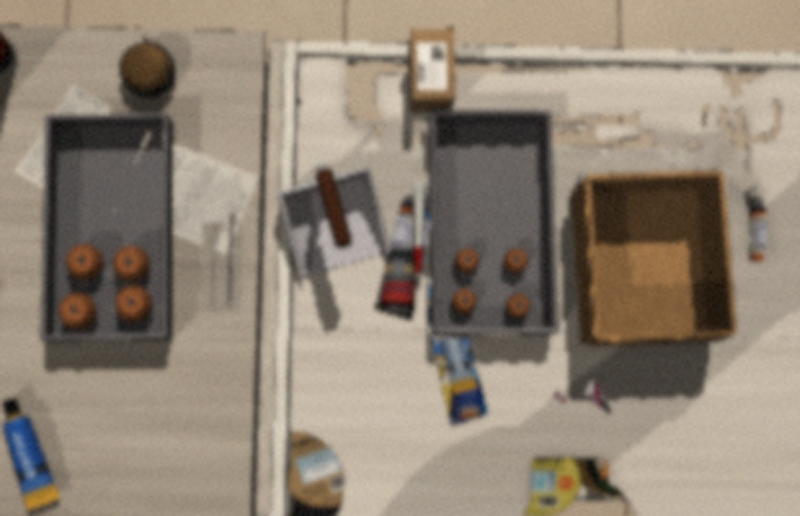

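```bash
python3 - <<'E'
from h import *
T=np.load("top.npz")["W"];S=np.load("side.npz")["W"]
P=np.concatenate([T.reshape(-1,3),S.reshape(-1,3)]);P=P[~np.isnan(P).any(1)]
def rect(p): return [np.round(x,3) for x in cv2.minAreaRect(p[:,:2].astype(np.float32)*1.0)]
# height components from top view
for nm,W in(("top",T),("side",S)):
    m=(np.nan_to_num(W[...,2],nan=-1)>.012)&(W[...,2]<.3)&(W[...,0]>.28)&(W[...,0]<.95)&(abs(W[...,1])<.7)
    n,l,st,ce=cv2.connectedComponentsWithStats(m.astype(np.uint8))
    print(nm)
    for i in range(1,n):
        if st[i,4]>40:
            q=W[l==i];print(ce[i].round(),st[i,4],"zmax",np.percentile(q[:,2],97).round(3),"lo",q.min(0).round(3),"hi",q.max(0).round(3))
for nm,W in(("top",T),("side",S)):
    def sel(a,b,c,d,z0,z1): 
        m=(W[...,0]>a)&(W[...,0]<b)&(W[...,1]>c)&(W[...,1]<d)&(W[...,2]>z0)&(W[...,2]<z1);return W[m]
    print(nm)
    h=sel(.45,.68,-.08,.06,.1,.14); print("handle",len(h),h.mean(0),rect(h), np.percentile(h[:,2],[10,50,90]))
    h=sel(.45,.68,-.09,.07,.012,.1); print("pan walls",len(h),rect(h))
    for nn,c,d in(("L",.14,.40),("S",-.29,-.10)):
        q=sel(.38,.72,c,d,.037,.06);q=q; 
        t=sel(.38,.72,c,d,.02,.06);print(nn,"rim",rect(q),np.median(t[:,2]))
    q=sel(.38,.65,-.55,-.28,.08,.1);print("carton",rect(q),np.median(q[:,2]))
E
```

```text
top
[ 51. 123.] 6567 zmax 0.217 lo [0.58  0.387 0.012] hi [0.779 0.7   0.239]
[292. 150.] 1427 zmax 0.066 lo [ 0.418 -0.276  0.012] hi [ 0.789 -0.098  0.069]
[166. 116.] 373 zmax 0.042 lo [0.707 0.19  0.012] hi [0.781 0.257 0.045]
[149. 175.] 1004 zmax 0.049 lo [0.404 0.183 0.012] hi [0.681 0.338 0.052]
[238. 169.] 460 zmax 0.121 lo [ 0.489 -0.076  0.012] hi [0.617 0.057 0.125]
[365. 187.] 1616 zmax 0.092 lo [ 0.409 -0.474  0.012] hi [ 0.611 -0.297  0.099]
[199. 190.] 78 zmax 0.084 lo [0.448 0.104 0.06 ] hi [0.554 0.112 0.086]
[ 34. 200.] 2226 zmax 0.041 lo [0.407 0.524 0.012] hi [0.523 0.699 0.046]
[142. 191.] 160 zmax 0.046 lo [0.48  0.265 0.018] hi [0.521 0.308 0.047]
[160. 192.] 160 zmax 0.046 lo [0.478 0.21  0.013] hi [0.519 0.249 0.048]
[290. 190.] 69 zmax 0.033 lo [ 0.498 -0.186  0.017] hi [ 0.523 -0.157  0.036]
[309. 190.] 72 zmax 0.033 lo [ 0.497 -0.246  0.013] hi [ 0.525 -0.217  0.034]
[161. 207.] 159 zmax 0.045 lo [0.429 0.205 0.018] hi [0.472 0.248 0.047]
[139. 210.] 162 zmax 0.045 lo [0.419 0.272 0.019] hi [0.461 0.311 0.046]
[289. 206.] 70 zmax 0.035 lo [ 0.448 -0.183  
[... 1350 characters left out ...]
rray([ 0.571, -0.19 ]), array([0.3 , 0.17]), np.float64(1.743)] 0.04180462529335273
carton [array([ 0.512, -0.387]), array([0.197, 0.168]), np.float64(3.01)] 0.08846640836669777
side
handle 178 [ 0.55532248 -0.01887869  0.11219828] [array([ 0.56 , -0.013]), array([0.099, 0.027]), np.float64(17.324)] [0.10361135 0.11344168 0.11840313]
pan walls 459 [array([ 0.56 , -0.011]), array([0.109, 0.122]), np.float64(18.531)]
L rim [array([0.563, 0.257]), array([0.309, 0.16 ]), np.float64(2.388)] 0.034440165305434346
S rim [array([ 0.572, -0.192]), array([0.3  , 0.175]), np.float64(1.783)] 0.03329474878966521
carton [array([ 0.514, -0.391]), array([0.197, 0.17 ]), np.float64(2.973)] 0.08665152252641006
```

```bash
cat >> h.py <<'E'
def go(x,y,z,yaw,pitch=0):
    """shift in tool axes to put the GRASP point (54 mm ahead of TCP) at xyz, tool x along yaw; pitch>0: mouth (-x) down"""
    p,R=pose(); Rt=Ro.from_euler('z',yaw)*Ro.from_euler('y',-pitch)*Ro.from_euler('x',np.pi)
    pt=np.array([x,y,z])-Rt.apply([0,0,.054]); o=env.get_obs()
    d=R.inv().apply(pt-p); r=(R.inv()*Rt).as_rotvec()
    g=p+R.apply([0,0,.054])
    print("t",round(o["clock"],2),"grasp",g.round(4),"xaxis",R.apply([1,0,0]).round(3),"F",np.round(o["contact_force"],1),"w",round(o["width"],4),"j",np.round(o["joint_pos"],2))
    print("d",d.round(4).tolist(),"r",r.round(4).tolist(), "rows",max(np.linalg.norm(d)/.0417,np.linalg.norm(r)/.125).round(1))
E
python3 -c "
from h import *
go(.556,-.011,.25,.295)"
python3 shift.py '[[0.536,-0.501,0,0,0,-0.044],[0.536,-0.501,0,0,0,-0.044],[0.536,-0.501,0,0,0,-0.044],[0.536,-0.501,0,0,0,-0.044],[0.536,-0.501,0,0,0,-0.044],[0.536,-0.501,0,0,0,-0.044],[0.536,-0.501,0,0,0,-0.044],[0.536,-0.501,0,0,0,-0.044]]' 0.085
python3 -c "
from h import *
go(.556,-.011,.25,.295)"
```

```text
t 0.2 grasp [ 0.1612 -0.6294  0.2492] xaxis [ 0.969  0.248 -0.   ] F [-0.2 -0.   0.4] w 0.0854 j [ 1.33  0.32 -0.07  1.45  0.02  1.37 -0.06]
d [0.5359, -0.5011, -0.0002] r [-0.0012, 0.0, -0.0442] rows 17.6
clock: 0.87
ee_pos: [0.3413, -0.3468, 0.3039]
ee_rot: [0.989, 0.147, -0.0, 0.0]
contact_force: [0.8, -0.0, 0.9]
width: 0.0853
gripper_force: 0.0
t 0.87 grasp [ 0.3413 -0.3468  0.2499] xaxis [ 0.957  0.29  -0.   ] F [ 0.8 -0.   0.9] w 0.0853 j [ 1.05 -0.02 -0.31  1.83 -0.    1.32 -0.53]
d [0.3029, -0.259, -0.0002] r [0.0005, 0.0002, -0.0004] rows 9.6
```

```bash
python3 shift.py '[[0.303,-0.259,0,0,0,0],[0.303,-0.259,0,0,0,0],[0.303,-0.259,0,0,0,0],[0.303,-0.259,0,0,0,0],[0.303,-0.259,0,0,0,0],[0.303,-0.259,0,0,0,0],[0.303,-0.259,0,0,0,0],[0.303,-0.259,0,0,0,0]]' >/dev/null
python3 -c "
from h import *
go(.556,-.011,.25,.295)"
```

```text
t 1.53 grasp [ 0.5208 -0.0661  0.2502] xaxis [0.957 0.29  0.   ] F [ 1.4 -1.  -0.1] w 0.0853 j [ 0.7   0.09 -0.66  1.74  0.06  1.33 -1.25]
d [0.0497, -0.0425, 0.0001] r [0.001, -0.0003, -0.0006] rows 1.6
```

```bash
python3 shift.py '[[0.0497,-0.0425,0,0,0,0],[0.0497,-0.0425,0,0,0,0],[0.0497,-0.0425,0.04,0,0,0],[0.0497,-0.0425,0.08,0,0,0],[0.0497,-0.0425,0.11,0,0,0],[0.0497,-0.0425,0.135,0,0,0],[0.0497,-0.0425,0.145,0,0,0],[0.0497,-0.0425,0.145,0,0,0]]' >/dev/null
python3 -c "
from h import *
go(.556,-.011,.105,.295)
f=env.grab_frame('top');c=f['color'][130:230,190:300][...,::-1];d=env.grab_frame('side')['color'][130:260,180:340][...,::-1]
cv2.imwrite('pics/g.png',np.hstack([cv2.resize(c,(400,364)),cv2.resize(d,(400,364))]))"
```

```text
t 2.2 grasp [ 0.5534 -0.0128  0.1023] xaxis [ 0.957  0.291 -0.005] F [-0.1 -0.3  0.1] w 0.0851 j [ 0.57  0.32 -0.68  1.84  0.22  1.07 -1.47]
d [0.0027, -0.0011, -0.0027] r [-0.0023, 0.0048, -0.0001] rows 0.1
```

View pics/g.png

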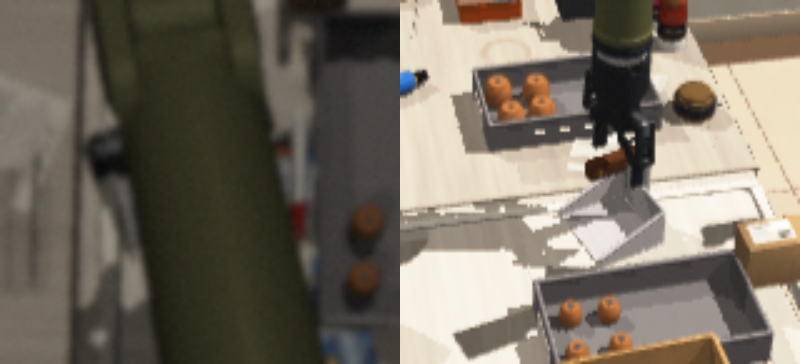

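The side crop shows the fingers straddling the handle (around px 620,150), so I'll close and lift.

```bash
python3 shift.py '[[0,0,0,0,0,0],[0,0,0,0,0,0],[0,0,0,0,0,0],[0,0,0,0,0,0],[0,0,0,0,0,0],[0,0,0,0,0,0]]' 0.0 120
python3 shift.py '[[0,0,-0.02,0,0,0],[0,0,-0.05,0,0,0],[0,0,-0.08,0,0,0],[0,0,-0.12,0,0,0],[0,0,-0.16,0,0,0],[0,0,-0.19,0,0,0],[0,0,-0.19,0,0,0]]'
python3 -c "
from h import *
go(.618,.266,.292,.035)"
```

```text
clock: 2.8
ee_pos: [0.5555, -0.0126, 0.1592]
ee_rot: [0.989, 0.147, 0.0, 0.0]
contact_force: [-0.7, 0.6, 3.7]
width: 0.0185
gripper_force: 117.2
clock: 3.38
ee_pos: [0.5578, -0.0122, 0.3559]
ee_rot: [0.989, 0.147, 0.005, 0.002]
contact_force: [1.3, 0.6, -1.0]
width: 0.018
gripper_force: 117.9
t 3.38 grasp [ 0.5584 -0.0123  0.3019] xaxis [0.957 0.291 0.01 ] F [ 1.3  0.6 -1. ] w 0.018 j [ 0.62  0.15 -0.71  1.59  0.1   1.43 -1.38]
d [0.1384, -0.2487, 0.0101] r [0.0034, -0.0107, 0.2599] rows 6.8
```

```bash
python3 - <<'E'
from h import *
for n in("top","side"):
    W=np.load(n+".npz")["W"].reshape(-1,3)
    for nm,y0 in(("L",.26),("S",-.193)):
        for s in(1,-1):
            m=(W[:,0]>.43)&(W[:,0]<.66)&(W[:,2]>.036)&(W[:,2]<.05)&(abs(W[:,1]-(y0+s*.07))<.012)
            a=W[m]; 
            if len(a)>10:
                k=np.polyfit(a[:,0]-.54,a[:,1],1);print(n,nm,s,len(a),k.round(4))
        for s in(1,-1):
            m=(abs(W[:,1]-y0)<.06)&(W[:,2]>.036)&(W[:,2]<.05)&(abs(W[:,0]-(.542+s*.133))<.015)
            a=W[m]
            if len(a)>5: print(n,nm,"xend",s,len(a),np.median(a[:,0]).round(4),np.polyfit(a[:,1]-y0,a[:,0],1).round(3))
E
```

```text
top L 1 185 [0.0358 0.33  ]
top L -1 145 [0.0402 0.1893]
top L xend 1 85 0.6738 [-0.036  0.674]
top L xend -1 99 0.4092 [-0.024  0.41 ]
top S 1 157 [ 0.0264 -0.1305]
top S -1 150 [ 0.0204 -0.271 ]
top S xend 1 75 0.687 [-0.02   0.687]
top S xend -1 39 0.4224 [-0.017  0.422]
side L 1 118 [0.0277 0.3261]
side L -1 135 [0.0242 0.1855]
side L xend 1 39 0.6755 [-0.037  0.676]
side L xend -1 38 0.4116 [-0.019  0.412]
side S 1 109 [ 0.0125 -0.1325]
side S -1 26 [-0.0493 -0.2675]
side S xend 1 38 0.688 [-0.105  0.687]
side S xend -1 17 0.4227 [-0.013  0.423]
```

```bash
cat >> h.py <<'E'
def tray(u,v,lipz,p,yaw=.034):
    "grip target for the scoop's lip at tray coords u,v, height lipz, pitch p"
    dx=-.05*np.cos(p)+.105*np.sin(p); dz=-.05*np.sin(p)-.105*np.cos(p); u=u-dx
    print("grip target",.542+u*.9994-v*.034,.258+u*.034+v,lipz-dz)
    go(.542+u*.9994-v*.034,.258+u*.034+v,lipz-dz,yaw,p)
def lip():
    p,R=pose(); l=p+R.apply([-.05,0,.054+.105])-np.array([.542,.258,0]);o=env.get_obs()
    print("lip u %.4f v %.4f z %.4f"%(l[0]+.034*l[1],l[1]-.034*l[0],l[2]),"F",np.round(o["contact_force"],1),"w",round(o["width"],4),"t",round(o["clock"],1))
E
python3 -c "
from h import *
tray(-.002,.004,.18,.09)"
```

```text
grip target 0.5802013727514177 0.2633042532254835 0.2890689644261599
t 3.38 grasp [ 0.5584 -0.0123  0.3019] xaxis [0.957 0.291 0.01 ] F [ 1.3  0.6 -1. ] w 0.018 j [ 0.62  0.15 -0.71  1.59  0.1   1.43 -1.38]
d [0.0967, -0.2584, 0.0128] r [-0.0083, 0.0788, 0.2609] rows 6.6
```

```bash
python3 shift.py '[[0.097,-0.258,0.012,-0.008,0.079,0.261],[0.097,-0.258,0.012,-0.008,0.079,0.261],[0.097,-0.258,0.012,-0.008,0.079,0.261],[0.097,-0.258,0.012,-0.008,0.079,0.261],[0.097,-0.258,0.012,-0.008,0.079,0.261],[0.097,-0.258,0.012,-0.008,0.079,0.261],[0.097,-0.258,0.012,-0.008,0.079,0.261],[0.097,-0.258,0.012,-0.008,0.079,0.261]]' >/dev/null
python3 -c "
from h import *
tray(-.002,.004,.03,.09);lip()
f=env.grab_frame('top');c=f['color'][110:240,90:230][...,::-1];d=env.grab_frame('side')['color'][90:240,180:340][...,::-1]
cv2.imwrite('pics/h.png',np.hstack([cv2.resize(c,(400,371)),cv2.resize(d,(400,371))]))"
```

```text
grip target 0.5802013727514177 0.2633042532254835 0.13906896442615996
t 4.05 grasp [0.5739 0.2716 0.2813] xaxis [0.996 0.045 0.075] F [-0.9  1.  -1.6] w 0.0187 j [ 0.17  0.33 -0.84  1.49  0.28  1.37 -2.21]
d [-0.0056, 0.0092, 0.1422] r [-0.0089, 0.0146, 0.0109] rows 3.4
lip u -0.0096 v 0.0129 z 0.1728 F [-0.9  1.  -1.6] w 0.0187 t 4.0
```

View pics/h.png

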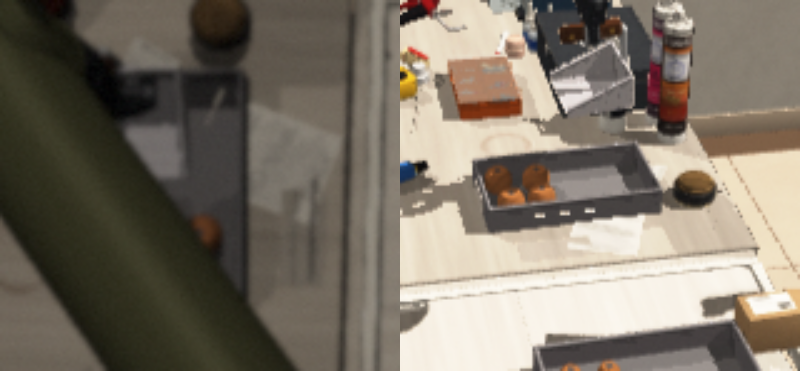

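```bash
python3 - <<'E'
from h import *
f,W=cloud("side");p,R=pose()
q=R.inv().apply(W.reshape(-1,3)-p)-[0,0,.054]   # grip frame: x rear, z down
m=(abs(q[:,0])<.075)&(abs(q[:,1])<.07)&(q[:,2]>.03)&(q[:,2]<.12)
a=q[m];print(len(a))
for x in np.arange(-.06,.06,.015):
    b=a[(a[:,0]>x)&(a[:,0]<x+.015)]
    # near wall (tool +y = world -y side)
    if len(b): print(x.round(3),len(b),"zmax",np.percentile(b[:,2],96).round(4),"ymin,max",b[:,1].min().round(3),b[:,1].max().round(3))
print("xmin/max",a[:,0].min(),a[:,0].max())
E
```

```text
734
-0.06 34 zmax 0.106 ymin,max -0.061 0.056
-0.045 85 zmax 0.1068 ymin,max -0.062 0.059
-0.03 92 zmax 0.1062 ymin,max -0.061 0.061
-0.015 96 zmax 0.1065 ymin,max -0.063 0.062
0.0 101 zmax 0.1054 ymin,max -0.059 0.059
0.015 109 zmax 0.1059 ymin,max -0.068 0.061
0.03 123 zmax 0.105 ymin,max -0.065 0.061
0.045 94 zmax 0.1011 ymin,max -0.063 0.059
xmin/max -0.051902585752508786 0.056012472021773854
```

```bash
python3 shift.py '[[-0.0056,0.0092,0,-0.009,0.0146,0.011],[-0.0056,0.0092,0.03,-0.009,0.0146,0.011],[-0.0056,0.0092,0.07,-0.009,0.0146,0.011],[-0.0056,0.0092,0.105,-0.009,0.0146,0.011],[-0.0056,0.0092,0.13,-0.009,0.0146,0.011],[-0.0056,0.0092,0.142,-0.009,0.0146,0.011],[-0.0056,0.0092,0.142,-0.009,0.0146,0.011]]' >/dev/null
python3 -c "
from h import *
tray(-.002,.004,.0035,.09);lip()"
```

```text
grip target 0.5802013727514177 0.2633042532254835 0.11256896442615995
t 4.78 grasp [0.5832 0.2501 0.1376] xaxis [0.996 0.02  0.088] F [ 0.1 -0.3 -0.9] w 0.0183 j [ 0.16  0.42 -0.78  1.68  0.39  1.12 -2.28]
d [-0.005, -0.013, 0.0246] r [0.0101, 0.0019, -0.0139] rows 0.7
lip u 0.0003 v -0.0097 z 0.0286 F [ 0.1 -0.3 -0.9] w 0.0183 t 4.8
```

```bash
python3 shift.py '[[0,0,0,0,0,0]]' >/dev/null
python3 -c "
from h import *
tray(-.002,.004,.0035,.09);lip()"
```

```text
grip target 0.5802013727514177 0.2633042532254835 0.11256896442615995
t 4.87 grasp [0.5849 0.2521 0.1415] xaxis [0.995 0.021 0.094] F [-0.3  0.1 -1.5] w 0.0183 j [ 0.16  0.42 -0.79  1.67  0.39  1.12 -2.28]
d [-0.007, -0.0111, 0.0283] r [0.0075, -0.0038, -0.0133] rows 0.7
lip u 0.0027 v -0.0075 z 0.0323 F [-0.3  0.1 -1.5] w 0.0183 t 4.9
```

```bash
python3 shift.py '[[-0.005,-0.0111,0,0.0075,-0.004,-0.0133],[-0.007,-0.0111,0.005,0.0075,-0.004,-0.0133],[-0.007,-0.0111,0.013,0.0075,-0.004,-0.0133],[-0.007,-0.0111,0.02,0.0075,-0.004,-0.0133],[-0.007,-0.0111,0.025,0.0075,-0.004,-0.0133],[-0.007,-0.0111,0.025,0.0075,-0.004,-0.0133]]' >/dev/null
python3 -c "
from h import *
tray(-.06,.004,.004,.09);lip()"
```

```text
grip target 0.5222361727514176 0.2613322532254835 0.11306896442615995
t 5.37 grasp [0.5791 0.2642 0.1144] xaxis [0.995 0.036 0.089] F [-0.8 -1.  -2.1] w 0.0182 j [ 0.14  0.45 -0.78  1.69  0.41  1.07 -2.3 ]
d [-0.0569, 0.0008, -0.0037] r [-0.0002, 0.0012, 0.0017] rows 1.4
lip u -0.0032 v 0.0049 z 0.0054 F [-0.8 -1.  -2.1] w 0.0182 t 5.4
```

```bash
python3 shift.py '[[0,0,0.0012,0,0,0],[-0.008,0,0.001,0,0,0.001],[-0.016,0,0,0,0,0.001],[-0.024,0,-0.001,0,0,0.001],[-0.032,0.0,-0.0017,0,0,0.001],[-0.040,0,-0.0023,0,0,0.001],[-0.048,0,-0.003,0,0,0.001],[-0.057,0,-0.0037,0,0,0.001]]' 
python3 -c "
from h import *
tray(-.1,.004,.004,.09);lip()
d=env.grab_frame('side')['color'][110:220,190:310][...,::-1]
cv2.imwrite('pics/i.png',cv2.resize(d,(600,550),interpolation=2))"
```

```text
clock: 6.03
ee_pos: [0.5168, 0.2621, 0.168]
ee_rot: [0.999, 0.017, 0.045, -0.001]
contact_force: [2.1, 0.2, 0.4]
width: 0.0183
gripper_force: 118.5
grip target 0.4822601727514177 0.2599722532254835 0.11306896442615995
t 6.03 grasp [0.5217 0.2623 0.1143] xaxis [0.995 0.035 0.091] F [2.1 0.2 0.4] w 0.0183 j [ 0.17  0.34 -0.82  1.82  0.35  1.03 -2.32]
d [-0.0394, 0.001, -0.0024] r [-0.0005, -0.0007, 0.0007] rows 0.9
lip u -0.0605 v 0.0050 z 0.0052 F [2.1 0.2 0.4] w 0.0183 t 6.0
```

View pics/i.png

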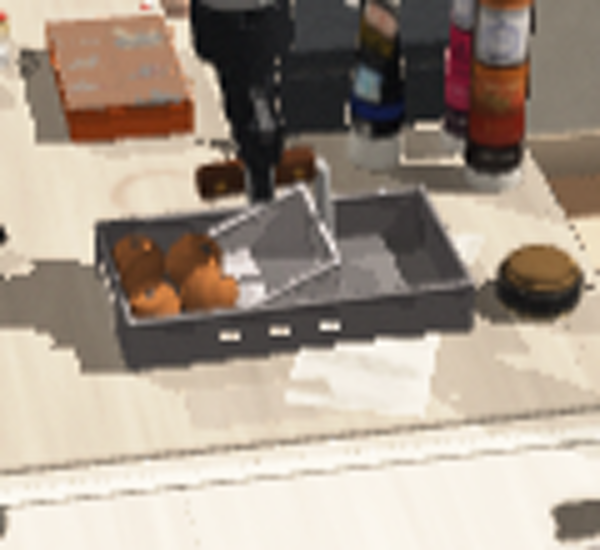

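```bash
python3 shift.py '[[-0.005,0,0.0007,0,0,0],[-0.010,0,0.0003,0,0,0],[-0.015,0,-0.0001,0,0,0],[-0.020,0,-0.0006,0,0,0],[-0.025,0.0,-0.001,0,0,0],[-0.030,0,-0.0015,0,0,0],[-0.034,0,-0.0018,0,0,0],[-0.038,0,-0.0022,0,0,0]]' 
python3 -c "
from h import *
tray(-.12,.004,.004,.09);lip()
d=env.grab_frame('side')['color'][110:220,190:310][...,::-1]
cv2.imwrite('pics/j.png',cv2.resize(d,(600,550),interpolation=2))"
```

```text
clock: 6.75
ee_pos: [0.4831, 0.2621, 0.1691]
ee_rot: [0.999, 0.018, 0.05, -0.003]
contact_force: [13.7, 1.5, -0.2]
width: 0.0185
gripper_force: 118.7
grip target 0.4622721727514177 0.2592922532254835 0.11306896442615995
t 6.75 grasp [0.4885 0.2625 0.1153] xaxis [0.994 0.035 0.1  ] F [13.7  1.5 -0.2] w 0.0185 j [ 0.2   0.27 -0.85  1.9   0.3   1.   -2.32]
d [-0.0259, 0.0021, -0.0004] r [-0.0042, -0.0107, 0.0009] rows 0.6
lip u -0.0925 v 0.0068 z 0.0058 F [13.7  1.5 -0.2] w 0.0185 t 6.8
```

View pics/j.png

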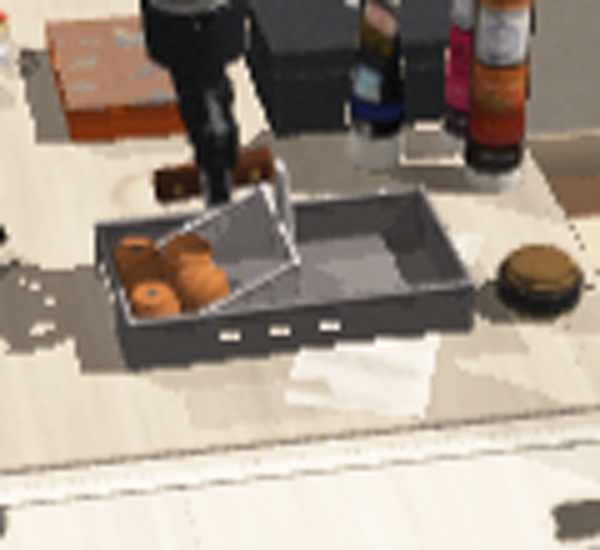

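The back two feet now lie on the pan (crop px 190–200, 245–285), so I'll draw back, level the scoop and then raise the mouth.

```bash
python3 -c "
from h import *
tray(-.070,.004,.007,0)"
```

```text
grip target 0.521876 0.26132 0.112
t 6.8 grasp [0.488  0.2625 0.1154] xaxis [0.994 0.035 0.1  ] F [9.1 1.8 3.9] w 0.018 j [ 0.2   0.27 -0.85  1.9   0.3   1.   -2.32]
d [0.0387, 0.0022, 0.007] r [-0.0039, -0.1003, 0.0012] rows 0.9
```

```bash
python3 shift.py '[[0.005,0,0.001,0,-0.012,0],[0.010,0,0.002,0,-0.025,0],[0.015,0,0.003,0,-0.04,0],[0.020,0,0.004,0,-0.05,0],[0.025,0.001,0.005,0,-0.063,0],[0.030,0.001,0.006,0,-0.075,0],[0.035,0.001,0.0065,-0.002,-0.09,0],[0.039,0.002,0.007,-0.004,-0.1,0.001]]' 
python3 -c "
from h import *
lip();tray(-.045,.004,.055,-.35)
d=env.grab_frame('side')['color'][110:220,190:310][...,::-1]
cv2.imwrite('pics/k.png',cv2.resize(d,(600,550),interpolation=2))"
```

```text
clock: 7.47
ee_pos: [0.5118, 0.2634, 0.1653]
ee_rot: [1.0, 0.018, -0.013, 0.002]
contact_force: [-23.9, -2.5, 37.7]
width: 0.0188
gripper_force: 123.9
lip u -0.0842 v 0.0056 z 0.0076 F [-23.9  -2.5  37.7] w 0.0188 t 7.5
grip target 0.5798141216819362 0.2632910787844565 0.1364892444762022
t 7.47 grasp [0.5104 0.2631 0.1113] xaxis [ 0.999  0.036 -0.026] F [-23.9  -2.5  37.7] w 0.0188 j [ 0.16  0.41 -0.82  1.76  0.31  1.14 -2.29]
d [0.0859, 0.0027, -0.0242] r [0.0046, -0.3237, 0.0014] rows 2.6
```

View pics/k.png

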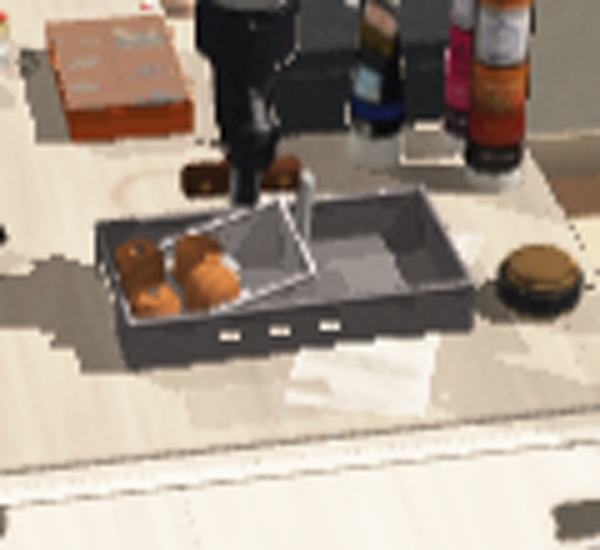

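```bash
python3 shift.py '[[0,0,-0.004,0,0,0],[0.002,0,-0.008,0,-0.02,0],[0.004,0,-0.011,0,-0.04,0],[0.006,0,-0.014,0,-0.06,0],[0.006,0,-0.014,0,-0.06,0]]' 
python3 - <<'E'
from h import *
lip()
f,W=cloud("side");p,R=pose()
q=R.inv().apply(W.reshape(-1,3)-p)-[0,0,.054]
c=f["color"].reshape(-1,3).astype(int)
# handle: brown pixels within |z|<.03
m=(abs(q[:,0])<.06)&(abs(q[:,1])<.03)&(abs(q[:,2])<.035)&(c[:,0]>1.4*c[:,2])
a=q[m];print(len(a))
for x in np.arange(-.05,.05,.01):
    b=a[(a[:,0]>x)&(a[:,0]<x+.01)]
    if len(b)>2: print(x.round(3),len(b),"z",b[:,2].min().round(4),np.median(b[:,2]).round(4),b[:,2].max().round(4))
g=f['color'][110:220,190:310][...,::-1]
cv2.imwrite('pics/l.png',cv2.resize(g,(600,550),interpolation=2))
E
```

```text
clock: 7.93
ee_pos: [0.5246, 0.2599, 0.176]
ee_rot: [0.999, 0.016, -0.037, 0.003]
contact_force: [0.4, -0.2, -2.7]
width: 0.0183
gripper_force: 118.2
lip u -0.0790 v 0.0020 z 0.0211 F [ 0.4 -0.2 -2.7] w 0.0183 t 7.9
116
-0.05 10 z -0.0121 -0.0052 0.0028
-0.04 19 z -0.0143 -0.0063 0.0074
-0.03 17 z -0.0154 -0.0072 0.009
-0.02 17 z -0.0152 -0.0044 0.0073
-0.01 5 z -0.0114 -0.0077 0.0061
0.01 6 z -0.0081 -0.0032 0.0107
0.02 15 z -0.0133 -0.0001 0.0086
0.03 18 z -0.0162 -0.0044 0.0118
0.04 9 z -0.0098 0.0004 0.0117
```

View pics/l.png

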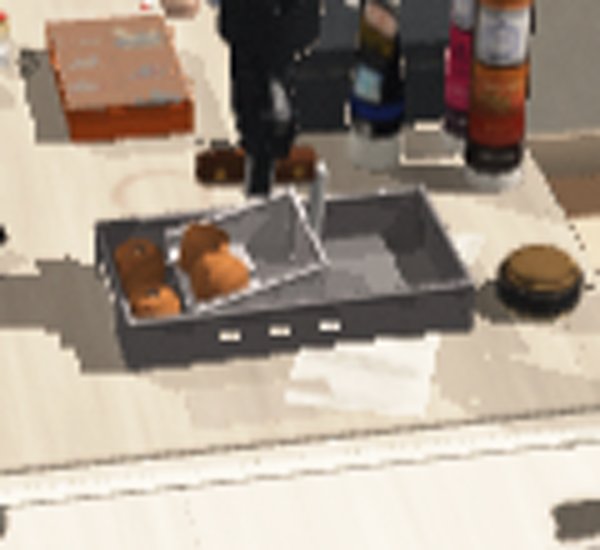

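Two feet sit on the pan (px 205–220, 250–270) and are clear of the two front ones. I'll lift with the mouth raised.

```bash
python3 -c "
from h import *
tray(-.06,.004,.14,-.22)"
```

```text
grip target 0.5535659575002876 0.26239810541826075 0.2315577510256701
t 7.98 grasp [0.5203 0.2598 0.1219] xaxis [ 0.997  0.033 -0.073] F [ 0.3  0.  -3.1] w 0.0185 j [ 0.17  0.44 -0.82  1.7   0.3   1.21 -2.27]
d [0.0332, -0.0009, -0.1112] r [0.0036, -0.1469, -0.0017] rows 2.8
```

```bash
python3 shift.py '[[0.004,0,-0.008,0,-0.018,0],[0.008,0,-0.02,0,-0.036,0],[0.012,0,-0.034,0,-0.054,0],[0.017,0,-0.05,0,-0.072,0],[0.021,0,-0.066,0,-0.09,0],[0.025,0,-0.082,0,-0.11,0],[0.029,0,-0.097,0,-0.13,0],[0.033,0,-0.111,0,-0.147,0]]' 
python3 - <<'E'
from h import *
go(.53,-.0,.33,.034,-.22)
f,W=cloud("side");p,R=pose()
q=R.inv().apply(W.reshape(-1,3)-p)-[0,0,.054]
c=f["color"].reshape(-1,3).astype(int)
m=(abs(q[:,0])<.07)&(abs(q[:,1])<.055)&(q[:,2]>.03)&(q[:,2]<.11)&(c[:,0]>1.5*c[:,2])
print("orange pts on pan",m.sum(),q[m].min(0).round(3),q[m].max(0).round(3),q[m].mean(0).round(3))
w=W.reshape(-1,3);m=(abs(w[:,0]-.47)<.07)&(abs(w[:,1]-.26)<.07)&(w[:,2]>.015)&(w[:,2]<.06)&(c[:,0]>1.5*c[:,2])
print("orange in tray",m.sum(),w[m].min(0).round(3),w[m].max(0).round(3))
E
```

```text
clock: 8.65
ee_pos: [0.565, 0.2623, 0.2852]
ee_rot: [0.994, 0.017, -0.11, 0.004]
contact_force: [-0.8, -0.1, -1.0]
width: 0.0183
gripper_force: 118.0
t 8.65 grasp [0.5533 0.2616 0.2325] xaxis [ 0.975  0.032 -0.218] F [-0.8 -0.1 -1. ] w 0.0183 j [ 0.13  0.52 -0.81  1.38  0.25  1.58 -2.21]
d [-0.0524, 0.2613, -0.0871] r [0.004, -0.0003, -0.0009] rows 6.7
orange pts on pan 111 [-0.051 -0.045  0.058] [0.046 0.051 0.107] [0.013 0.013 0.07 ]
orange in tray 141 [0.414 0.201 0.016] [0.456 0.329 0.049]
```

```bash
python3 -c "
from h import *
go(.555,-.06,.31,-.28,-.22)"
```

```text
t 8.7 grasp [0.5554 0.262  0.2349] xaxis [ 0.976  0.031 -0.215] F [ 2.3 -0.3 -0.2] w 0.0185 j [ 0.13  0.52 -0.81  1.37  0.25  1.58 -2.21]
d [-0.0269, 0.3257, -0.0702] r [0.0697, -0.0041, 0.3045] rows 8.0
```

```bash
python3 shift.py '[[0,0.005,-0.01,0,0,0.005],[0,0.018,-0.02,0.004,0,0.017],[0,0.038,-0.03,0.008,0,0.036],[-0.003,0.06,-0.04,0.013,0,0.056],[-0.006,0.085,-0.05,0.018,0,0.08],[-0.008,0.11,-0.06,0.024,0,0.103],[-0.011,0.135,-0.066,0.029,0,0.126],[-0.013,0.16,-0.07,0.034,-0.002,0.15]]' >/dev/null
python3 -c "
from h import *
go(.525,-.37,.31,-.6,-.22)"
```

```text
t 9.37 grasp [0.561  0.1018 0.3052] xaxis [ 0.969 -0.12  -0.216] F [ 0.3 -0.  -2.6] w 0.0183 j [ 0.39  0.38 -0.77  1.38  0.16  1.68 -2.06]
d [0.0195, 0.4783, -0.0074] r [0.1074, -0.0027, 0.4653] rows 11.5
```

```bash
python3 shift.py '[[0.001,0.028,0,0.006,0,0.027],[0.002,0.056,0,0.012,0,0.054],[0.003,0.085,-0.001,0.018,0,0.081],[0.004,0.115,-0.002,0.025,0,0.11],[0.006,0.145,-0.002,0.032,-0.001,0.14],[0.007,0.175,-0.003,0.039,-0.001,0.17],[0.008,0.205,-0.003,0.046,-0.001,0.2],[0.01,0.235,-0.004,0.053,-0.001,0.23]]' >/dev/null
python3 -c "
from h import *
go(.525,-.37,.31,-.6,-.22)"
```

```text
t 10.03 grasp [ 0.543  -0.13    0.3067] xaxis [ 0.913 -0.343 -0.218] F [ 0.5  1.2 -2.2] w 0.0184 j [ 0.7   0.33 -0.63  1.41  0.13  1.68 -1.86]
d [0.0649, 0.234, -0.0174] r [0.0547, -0.0001, 0.2346] rows 5.8
```

```bash
python3 shift.py '[[0.008,0.03,-0.002,0.007,0,0.03],[0.017,0.062,-0.004,0.014,0,0.062],[0.026,0.094,-0.007,0.022,0,0.094],[0.035,0.126,-0.009,0.029,0,0.126],[0.044,0.158,-0.012,0.037,0,0.158],[0.052,0.188,-0.014,0.044,0,0.188],[0.059,0.213,-0.016,0.05,0,0.213],[0.063,0.228,-0.017,0.053,0,0.229]]' >/dev/null
python3 -c "
from h import *
f,W=cloud('side');p,R=pose()
q=R.inv().apply(W.reshape(-1,3)-p)-[0,0,.054]
c=f['color'].reshape(-1,3).astype(int)
m=(abs(q[:,0])<.07)&(abs(q[:,1])<.053)&(q[:,2]>.045)&(q[:,2]<.1)&(c[:,0]>1.6*c[:,2])
print('orange',m.sum(),q[m].mean(0).round(3),q[m].std(0).round(3))
# lip at carton: world lip=(.525,-.395); grip for pitch p
for P in(0,.75):
  L=np.array([.525,-.398]);dx=-.05*np.cos(P)+.105*np.sin(P);dz=-.05*np.sin(P)-.105*np.cos(P)
  y=-.6; g=L-dx*np.array([np.cos(y),np.sin(y)]);z=.105-dz;print(P,g,z);go(g[0],g[1],z,y,P)
"
```

```text
orange 309 [0.023 0.002 0.066] [0.011 0.024 0.006]
0 [ 0.56626678 -0.42623212] 0.21
t 10.75 grasp [ 0.5243 -0.3687  0.3087] xaxis [ 0.804 -0.553 -0.218] F [-1.5 -3.4 -2.9] w 0.0181 j [ 0.88  0.49 -0.48  1.16  0.19  1.75 -1.73]
d [0.0753, 0.0235, 0.0831] r [0.0031, 0.2198, -0.0019] rows 2.7
0.75 [ 0.49612347 -0.3782445 ] 0.21590926923291787
t 10.75 grasp [ 0.5243 -0.3687  0.3087] xaxis [ 0.804 -0.553 -0.218] F [-1.5 -3.4 -2.9] w 0.0181 j [ 0.88  0.49 -0.48  1.16  0.19  1.75 -1.73]
d [-0.0417, 0.0236, 0.118] r [0.0037, 0.9698, -0.0007] rows 7.8
```

```bash
cat >> h.py <<'E'
def cart(P,z,yaw=-.6,L=(.525,-.398)):
    dx=-.05*np.cos(P)+.105*np.sin(P);dz=-.05*np.sin(P)-.105*np.cos(P)
    g=np.array(L)-dx*np.array([np.cos(yaw),np.sin(yaw)]);go(g[0],g[1],z-dz,yaw,P)
E
python3 -c "
from h import *
cart(.3,.14)"
```

```text
t 10.75 grasp [ 0.5243 -0.3687  0.3087] xaxis [ 0.804 -0.553 -0.218] F [-1.5 -3.4 -2.9] w 0.0181 j [ 0.88  0.49 -0.48  1.16  0.19  1.75 -1.73]
d [0.018, 0.0237, 0.0522] r [0.0034, 0.5198, -0.0014] rows 4.2
```

```bash
python3 shift.py '[[0.002,0.004,0.006,0,0.06,0],[0.005,0.008,0.013,0,0.13,0],[0.007,0.012,0.02,0,0.2,0],[0.01,0.016,0.028,0.001,0.28,0],[0.012,0.019,0.036,0.002,0.36,0],[0.015,0.022,0.044,0.003,0.44,-0.001],[0.018,0.0237,0.052,0.003,0.52,-0.001],[0.018,0.0237,0.052,0.003,0.52,-0.001]]' >/dev/null
python3 -c "
from h import *
cart(.8,.085)"
```

```text
t 11.42 grasp [ 0.5386 -0.3973  0.2524] xaxis [ 0.795 -0.533  0.29 ] F [-1.9  1.3 -4.4] w 0.018 j [ 1.05  0.19 -0.51  1.66  0.12  1.02 -1.65]
d [-0.0923, 0.0074, 0.0477] r [-0.0074, 0.5058, 0.007] rows 4.0
```

```bash
python3 shift.py '[[-0.013,0.001,0.014,0,0.08,0],[-0.03,0.002,0.028,0,0.17,0],[-0.047,0.003,0.037,-0.002,0.26,0.002],[-0.063,0.005,0.042,-0.004,0.345,0.004],[-0.078,0.006,0.046,-0.006,0.43,0.006],[-0.092,0.007,0.048,-0.007,0.505,0.007],[-0.092,0.007,0.048,-0.007,0.505,0.007],[-0.092,0.007,0.048,-0.007,0.505,0.007]]' >/dev/null
cat > chk.py <<'E'
from h import *
f,W=cloud('side');p,R=pose()
c=f['color'].reshape(-1,3).astype(int);w=W.reshape(-1,3)
q=R.inv().apply(w-p)-[0,0,.054]
og=(c[:,0]>1.6*c[:,2])
m=(abs(q[:,0])<.06)&(abs(q[:,1])<.053)&(q[:,2]>.04)&(q[:,2]<.098)&og
print('on pan box',m.sum(),q[m].mean(0).round(3) if m.any() else '')
E
python3 chk.py; python3 -c "
from h import *
cart(.8,.085)"
```

```text
on pan box 0 
t 12.13 grasp [ 0.4979 -0.3771  0.1984] xaxis [ 0.573 -0.391  0.72 ] F [ 1.3  0.4 -1.8] w 0.018 j [ 1.08 -0.1  -0.45  2.24 -0.32  0.2  -1.26]
d [-0.0073, 0.0018, -0.0016] r [-0.0033, -0.0045, 0.0003] rows 0.2
```

```bash
python3 -c "
from h import *
cart(.3,.2)"
```

```text
t 12.13 grasp [ 0.4979 -0.3771  0.1984] xaxis [ 0.573 -0.391  0.72 ] F [ 1.3  0.4 -1.8] w 0.018 j [ 1.08 -0.1  -0.45  2.24 -0.32  0.2  -1.26]
d [0.1455, 0.0017, -0.0376] r [-0.0031, -0.5045, 0.0012] rows 4.0
```

```bash
python3 shift.py '[[0.015,0,-0.014,0,0,0],[0.03,0,-0.029,0,-0.02,0],[0.053,0,-0.032,0,-0.1,0],[0.077,0,-0.035,0,-0.2,0],[0.1,0.001,-0.036,-0.001,-0.3,0],[0.123,0.001,-0.037,-0.002,-0.4,0],[0.1455,0.0017,-0.0376,-0.003,-0.5,0.001],[0.1455,0.0017,-0.0376,-0.003,-0.5,0.001]]' >/dev/null
python3 chk.py; python3 -c "
from h import *
go(.556,-.011,.27,.295,-.05)
f,W=cloud('side')
c=f['color'].reshape(-1,3).astype(int);w=W.reshape(-1,3)
np.savez('s2.npz',W=W,c=f['color'])
"
```

```text
on pan box 0 
t 12.85 grasp [ 0.5417 -0.4122  0.3179] xaxis [ 0.783 -0.541  0.306] F [ 0.5  1.1 -2.2] w 0.0183 j [ 1.13  0.19 -0.59  1.54  0.13  1.13 -1.65]
d [-0.2025, -0.3405, -0.0165] r [0.1151, -0.3371, -0.896] rows 9.5
```

```bash
python3 -c "
from h import *
go(.556,-.011,.25,.295,.05)"
python3 shift.py '[[-0.02,-0.034,-0.001,0.01,-0.03,-0.09],[-0.04,-0.068,-0.003,0.02,-0.07,-0.18],[-0.06,-0.102,-0.005,0.03,-0.1,-0.27],[-0.081,-0.136,-0.006,0.045,-0.135,-0.36],[-0.101,-0.17,-0.008,0.057,-0.17,-0.45],[-0.121,-0.204,-0.01,0.07,-0.2,-0.54],[-0.142,-0.238,-0.011,0.08,-0.23,-0.63],[-0.162,-0.272,-0.013,0.09,-0.27,-0.72]]' >/dev/null
python3 -c "
from h import *
go(.556,-.011,.25,.295,.05)"
```

```text
t 12.9 grasp [ 0.5401 -0.4102  0.3159] xaxis [ 0.785 -0.541  0.303] F [ 0.2  0.1 -2.6] w 0.0184 j [ 1.13  0.18 -0.59  1.55  0.12  1.13 -1.65]
d [-0.2085, -0.3357, 0.0008] r [0.1588, -0.2415, -0.886] rows 9.5
t 13.57 grasp [ 0.5474 -0.0848  0.2758] xaxis [0.992 0.124 0.012] F [ 0.5  0.2 -1.7] w 0.0185 j [ 0.86  0.16 -0.85  1.65  0.15  1.37 -1.46]
d [0.0154, -0.0708, 0.0239] r [0.0357, 0.0402, -0.1698] rows 1.8
```

```bash
python3 shift.py '[[0.007,-0.03,0.01,0.015,0.018,-0.075],[0.0154,-0.0708,0.0239,0.036,0.04,-0.17],[0.0154,-0.0708,0.0239,0.036,0.04,-0.17],[0.0154,-0.0708,0.0239,0.036,0.04,-0.17],[0.0154,-0.0708,0.0239,0.036,0.04,-0.17]]' >/dev/null
python3 - <<'E'
from h import *
go(.556,-.011,.107,.295,.05)
f,W=cloud("side");p,R=pose()
q=R.inv().apply(W.reshape(-1,3)-p)-[0,0,.054]
m=(abs(q[:,0])<.075)&(abs(q[:,1])<.07)&(q[:,2]>.03)&(q[:,2]<.125);a=q[m]
for x in np.arange(-.06,.06,.015):
    b=a[(a[:,0]>x)&(a[:,0]<x+.015)]
    if len(b): print(x.round(3),len(b),"zmax",np.percentile(b[:,2],96).round(4))
E
```

```text
t 13.98 grasp [ 0.5569 -0.013   0.25  ] xaxis [0.957 0.287 0.051] F [-0.6 -0.3 -2.3] w 0.0182 j [ 0.81  0.17 -0.91  1.7   0.13  1.29 -1.4 ]
d [-0.0075, -0.0021, 0.1428] r [-0.0008, -0.0008, -0.0034] rows 3.4
-0.06 54 zmax 0.1059
-0.045 115 zmax 0.1071
-0.03 128 zmax 0.1066
-0.015 131 zmax 0.106
0.0 136 zmax 0.1054
0.015 142 zmax 0.1059
0.03 163 zmax 0.1056
0.045 181 zmax 0.1039
```

```bash
python3 -c "
from h import *
go(.556,-.011,.107,.295,0.0)"
python3 shift.py '[[0,-0.001,0.025,0,-0.015,0],[-0.002,-0.002,0.06,0,-0.03,-0.002],[-0.003,-0.002,0.095,0,-0.05,-0.003],[-0.003,-0.002,0.115,0,-0.051,-0.003],[-0.003,-0.002,0.128,0,-0.051,-0.003],[-0.003,-0.002,0.136,0,-0.051,-0.003],[-0.003,-0.002,0.136,0,-0.051,-0.003]]' >/dev/null
python3 -c "
from h import *
go(.556,-.011,.105,.295,0.0)"
```

```text
t 14.03 grasp [ 0.5572 -0.014   0.2502] xaxis [0.957 0.285 0.051] F [ 0.4 -0.2 -1.7] w 0.0179 j [ 0.81  0.17 -0.91  1.7   0.13  1.29 -1.4 ]
d [-0.0049, -0.0032, 0.1431] r [-0.001, -0.0512, -0.0051] rows 3.4
t 14.62 grasp [ 0.5574 -0.0109  0.1129] xaxis [ 0.957  0.289 -0.001] F [-0.  -0.  -1.6] w 0.0185 j [ 0.71  0.36 -0.86  1.82  0.29  1.11 -1.53]
d [-0.0014, -0.0005, 0.0079] r [-0.0042, 0.0012, -0.0018] rows 0.2
```

```bash
python3 shift.py '[[0,0,0.003,0,0,0],[0,0,0.005,0,0,0],[0,0,0.007,0,0,0],[0,0,0.008,0,0,0],[0,0,0.008,0,0,0]]'; python3 -c "
from h import *
go(.556,-.011,.105,.295,0.0)"
```

```text
clock: 15.03
ee_pos: [0.558, -0.0101, 0.1602]
ee_rot: [0.989, 0.147, 0.0, -0.002]
contact_force: [0.3, 0.2, -1.6]
width: 0.0184
gripper_force: 118.1
t 15.03 grasp [ 0.558  -0.0099  0.1062] xaxis [0.957 0.291 0.001] F [ 0.3  0.2 -1.6] w 0.0184 j [ 0.7   0.36 -0.85  1.82  0.3   1.09 -1.54]
d [-0.0022, 0.0003, 0.0012] r [-0.0033, -0.0006, -0.0001] rows 0.1
```

```bash
python3 shift.py '[[0,0,0.001,0,0,0],[0,0,0.002,0,0,0],[0,0,0.002,0,0,0]]'; python3 shift.py '[[0,0,0,0,0,0],[0,0,0,0,0,0],[0,0,0,0,0,0],[0,0,0,0,0,0],[0,0,0,0,0,0],[0,0,0,0,0,0]]' 0.085; python3 shift.py '[[0,0,-0.02,0,0,0],[0,0,-0.05,0,0,0],[0,0,-0.085,0,0,0],[0,0,-0.12,0,0,0],[0,0,-0.15,0,0,0],[0,0,-0.17,0,0,0]]'
```

```text
clock: 15.28
ee_pos: [0.5583, -0.0102, 0.1592]
ee_rot: [0.989, 0.147, 0.0, -0.001]
contact_force: [-3.2, -2.0, 6.5]
width: 0.0183
gripper_force: 119.6
clock: 15.78
ee_pos: [0.5578, -0.01, 0.1577]
ee_rot: [0.989, 0.147, -0.0, -0.002]
contact_force: [-0.5, -0.1, 0.1]
width: 0.0848
gripper_force: 0.0
clock: 16.28
ee_pos: [0.5588, -0.0102, 0.3313]
ee_rot: [0.989, 0.147, 0.002, -0.001]
contact_force: [1.5, -0.4, -0.5]
width: 0.0846
gripper_force: 0.0
```

Now the last picture: top and side views combined, to check the result before handing in.

```bash
python3 - <<'E'
from h import *
f,T=cloud("top");g,S=cloud("side")
a=cv2.resize(f["color"][90:290,100:420],(800,500))[...,::-1];b=cv2.resize(g["color"][110:330,150:350],(455,500))[...,::-1]
cv2.imwrite("pics/end.png",cv2.resize(np.hstack([cv2.convertScaleAbs(a,alpha=1.6),b]),(800,319)))
c=f["color"].astype(int);
for n,W,c in(("top",T,f["color"].astype(int)),("side",S,g["color"].astype(int))):
    m=(abs(W[...,0]-.51)<.085)&(abs(W[...,1]+.388)<.07)&(W[...,2]>.02)&(W[...,2]<.075)
    k,l,st,ce=cv2.connectedComponentsWithStats(m.astype(np.uint8))
    for i in range(1,k):
        if st[i,4]>25: q=W[l==i];print(n,"carton",st[i,4],q.mean(0).round(3),q.min(0).round(3),q.max(0).round(3))
    for nm,y in(("L",.26),("S",-.19)):
        m=(W[...,0]>.42)&(W[...,0]<.66)&(abs(W[...,1]-y)<.062)&(W[...,2]>.015)&(W[...,2]<.06)
        k,l,st,ce=cv2.connectedComponentsWithStats(m.astype(np.uint8))
        print(n,nm,[(W[l==i].mean(0).round(3).tolist(),int(st[i,4])) for i in range(1,k) if st[i,4]>20])
    m=(W[...,0]>.45)&(W[...,0]<.66)&(W[...,1]>-.09)&(W[...,1]<.07)&(W[...,2]>.1)&(W[...,2]<.14);q=W[m];print(n,"handle",len(q),q.mean(0).round(3) if len(q) else "")
E
```

```text
top carton 305 [ 0.461 -0.362  0.039] [ 0.43  -0.402  0.022] [ 0.495 -0.326  0.054]
top L [([0.436, 0.222, 0.038], 140), ([0.435, 0.285, 0.037], 142)]
top S [([0.478, -0.157, 0.041], 249), ([0.51, -0.17, 0.028], 69), ([0.511, -0.23, 0.027], 70), ([0.461, -0.168, 0.027], 69), ([0.456, -0.232, 0.027], 69)]
top handle 0 
side carton 296 [ 0.464 -0.374  0.037] [ 0.436 -0.406  0.02 ] [ 0.496 -0.336  0.049]
side L [([0.436, 0.253, 0.035], 136)]
side S [([0.52, -0.146, 0.032], 615), ([0.463, -0.176, 0.025], 60), ([0.511, -0.179, 0.025], 60), ([0.512, -0.236, 0.026], 51), ([0.458, -0.239, 0.026], 53)]
side handle 182 [ 0.56  -0.018  0.112]
```

View pics/end.png

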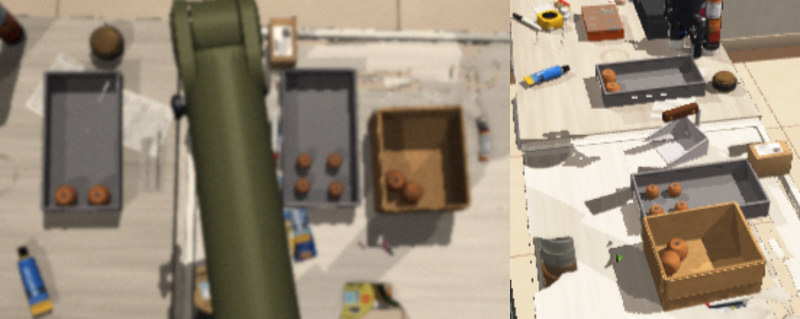

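The final picture shows two large feet in the carton (about px 400,185) and two still in their tray. The small feet haven't moved, the scoop stands upright on the counter, and the gripper is clear.

```bash
python3 -c "
from cell import env
print(env.job_done())"
```

```text
the job is handed in; nothing more can be done
None
```

I scooped two large feet into the carton and set the scoop back upright on the bare counter; the other two large feet and all the small feet are still in their trays, and I handed the job in at about 16 s (no verdict was returned).

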